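# Hold a probe in the incubator port

### The arm

A 6-joint arm with a two-finger parallel gripper is mounted at the origin on the work surface. World frame = base frame: x ahead of the robot, y to its left, z up, the work surface at z = 0. Lengths are in m, angles in rad, forces in N, time in s.
With the tool pointing down it reaches from about 0.3 to 0.95 m from the base axis. Payload 3.1 kg.
Tool frame: the origin (TCP) lies on the centre line of the jaws, within the pads' length; the fingertips stand 14 mm ahead of it and the grasp point (between the pads) lies 5 mm behind it; x points along the fingers, y is the direction in which the jaws open and shut, and the axes are right-handed (so a half turn about x gives the same grasp; the last joint's range is limited). The gripper opens to 85 mm and grips with 20 to 120 N. Pads are 22 mm wide; open, the fingers measure 114 mm over their backs; the gripper's body (76 mm by 85 mm) begins 54 mm behind the grasp point. The pads swing forward as they close: fully open they stand 13 mm farther back than shut.
Start: joints at [1.116, 0.308, 1.634, -0, 1.2, -0.07], TCP at [0.235, 0.579, 0.245] pointing down, gripper open.
Joint ranges: [-3.06, 3.06], [-0.79, 1.96], [0.05, 2.63], [-1.19, 4.34], [0.05, 2.64], [-2.94, 2.94]. Speed limits (rad/s): [2.79, 2.79, 3.14, 3.14, 3.14, 3.14].

### API

Orientations are given as a 3x3 rotation matrix whose columns are the frame's x, y, z axes.
In Python, from rig import status, cams, ticket gives the robot as it stands.
- The arm moves only by the tool play_rows, never from a script. Its argument "moves" is a list of rows, each an object of numbers: "dx", "dy", "dz": the shift along the world's x, y, z in m; "wx", "wy", "wz": the turn, a rotation vector about the world's x, y, z in rad; "claw": the finger opening in m, from 0 to 0.0854. A call has 1 to 12 rows; each row is the pose to reach, as a shift and turn from the pose commanded when the call began; what a row does not reach only later rows make up. A row lasts 1/12 s, in which the tool goes at most 41.7 mm and 7.16 degrees, less where a joint would pass 70% of its speed; a pose out of reach is approached as far as the arm can. A call with a gripper value outside its range is refused whole. The fingers move at their own pace and stop on an object; the grip force is fixed at half the most. Time passes only in rows, so rows that repeat a pose let the fingers close. It gives the time, the measured TCP pose, the force and the opening at its end, in the units of the state.
- status.observe(): the state, without advancing time (a new reading comes with each control period).
- cams.capture(name): name is "scene" or "top"; returns a dict with "frame" (400x640x3 uint8, blue, green, red), "mtx" (3x3 intrinsics, pixels), "k1" (the pictures are not rectified: a ray, as slopes to the right and down, at radius r is drawn at 1 + k1 r^2 times it, then the intrinsics apply), "rvec" (rotation vector, rad) and "tvec" (3), from world to camera coordinates, as OpenCV has them. Camera axes: x right, y down, z forward; pixel columns grow to the right and rows downward; lengths in m; the calibration is good to about 2 mm. A picture is of the moment at which its call begins. There is no depth.
- ticket.hand_in(): hands the job in, once; it reports no verdict.
The state is a dict: "clock": time; "joint_pos": joint angles; "qd": joint speeds; "tau": joint torques, N m; "ee_pos": TCP position; "tool_rot": TCP orientation; "ft_force": force on the tool from outside, world axes, zero at the start; "torque": the same for the moment, N m; "width": finger opening in m.
Only numpy, scipy, OpenCV 4.12 (cv2) and the standard library are available. Lean on these libraries where they do the work, as an engineer would, in place of code of your own. Each camera call takes 0.05 s, during which the arm holds its last target. There are 200 camera calls.

### The job

Turn the incubator's black shutter knob clockwise until it clicks over and the yellow blade has uncovered the port in the incubator's top. Then take the blue-handled probe out of its stand and lower its steel stem, upright, through the port without touching the incubator with the probe, until the red band on the stem is level with the port's rim. Finish while still holding the probe there, motionless and centred in the hole, with the port left open and nothing else on the bench pushed out of place.

Things in the scene. Friction and masses are not known exactly. Their poses are not given: they have to be found in the camera images.
- incubator: White box, 170 (x) x 200 (y) x 100 high, fixed to the bench. Origin: centre of its underside, z up. Its flat top carries the round port and the shutter knob, their axes 85 mm apart, both 20 mm towards +x of the middle (port at y -42.5, knob at y +42.5 mm). An aluminium block 10 mm high stands on the top near its +y edge, its centre 49.5 mm from the knob's axis. A thin spring strut runs from it to under the knob. Hollow inside: nothing below the port for 90 mm.
- port (a point): Centre of the port's mouth, in the plane of the incubator's top (100 mm above the bench), z up. A straight vertical round bore 20 mm in diameter through the 18 mm thick top, ringed with brass that stands 1.4 mm proud. At the start the yellow shutter blade (3 mm thick, 3 mm above the top) covers it.
- knob (a joint): Angle of the shutter knob: 0 shut (stable), grows clockwise seen from above, 1.2 rad open (end stop, stable). A spring detent resists with up to about 0.12 N m; past the middle (0.6 rad) it snaps on to the open end by itself, before it snaps back to shut.
- knob_grip (a point): On the knob's vertical axis, 135 mm above the bench, at the height to grip. The black grip bar is 14 thick (along this point's x) x 42 long (along its y), reaching 14 mm above this point; its foot is a disc 44 mm wide whose top is 26 mm below this point. The frame turns with the knob; the yellow blade (32 wide, 101 long) lies along -y at the foot and turns with it.
- stand: Grey fixed stand: a tray 165 x 90 x 8 thick with a bridge (70 x 90, top 95 mm above the bench) over the origin, open towards +x and -x; the tray reaches 120 mm to -x. The probe hangs in the bridge's 16 mm hole, right above the origin (centre of the bridge's foot on the bench).
- probe: Loose probe of about 0.09 kg, hanging upright in the stand. Origin: the centre of the stem's lower tip; z up along the stem. Steel stem 8 mm in diameter, 80 long; black flange 34 mm in diameter from 80 to 85 mm; blue square handle 20 x 20 mm (sides along x and y) from 85 to 145 mm above the tip: grip it there, e.g. at 117 mm.
- band (a point): Middle of the red band on the probe's stem, 45 mm above the tip; the band is 14 mm tall.
- vial: Bystander: yellow-capped glass vial, 25 dia x 52 high, standing on the stand's tray. Origin under it.
- dish: Bystander: white petri dish with amber middle, 88 dia x 14 high, in front of the incubator. Origin under it.
- jar: Bystander: glass jar with steel lid, 68 dia x 90 high. Origin under it.
- reagent: Bystander: amber bottle, 60 dia x 130 high. Origin under it.
- beaker: Bystander: white beaker, 66 dia x 80 high. Origin under it.
- notes: Bystander: yellow note pad, 75 x 75 x 30. Origin under it.
- rack: Bystander: blue rack of yellow-capped vials, 90 x 130 x 86 high. Origin under it.

How it is judged:
On the way, in this order (a step that is already met when the one before it is completed fails the run):
1. the knob has clicked over and stays open (above 1.05 rad) (value of joint knob above 1.05 rad), for 0.2 s.
2. the probe is lifted out of the stand, in the fingers (height (world z) of probe above 0.1 m and contact force between the fingers and probe above 1 N), for 0.1 s.
3. the stem's tip is inside the port (horizontal distance between probe and port below 0.006 m and z of probe in the frame of port below -0.005 m), for 0.1 s.
At the end, for the whole second after the job is handed in: The knob is past its click (above 1.05 rad); the probe is in the fingers (over 1 N), still, within 0.06 rad of upright, its tip and its red band each within 3 mm of the port's axis, the band's middle within 8 mm of the height of the port's rim, and the probe touches no part of the incubator (value of joint knob above 1.05 rad and horizontal distance between each of probe, band and port below 0.003 m and angle between probe's own z axis and vertical below 0.06 rad and z of band in the frame of port between -0.008 and 0.008 m and contact force between the fingers and probe above 1 N and contact force between probe and incubator below 0.2 N and linear speed of probe below 0.01 m/s and angular speed of probe below 0.1 rad/s); the arm keeps its last pose, push and grip.
It fails at once if the probe touches the incubator, bore or shutter (over 0.2 N) (contact force between probe and incubator above 0.2 N).
It fails at once if a bystander is pushed out of place (over 20 mm) (distance of any of vial, dish, jar, reagent, beaker, notes, rack from where it was at the start of the episode above 0.02 m).
It also fails if it takes over 59 s, if anything falls off the work surface, if the arm or the gripper's body presses on something with over 40 N, if the wrist force passes 120 N, or if a joint passes its speed limit or range.

## Working session

There is one attempt and no reset: what is moved stays moved. The work goes in short steps, Python scripts to look and compute and a tool call to move; the robot and the scene stay as the last step left them, time stands still between calls to the robot, and variables do not carry over. Pictures are saved under pics/ and viewed, about 8 in all and at most 12, crops included, and the job is handed in when it is done.

Besides the shell and the picture viewer there is one more tool, called after "Emit:" as a command line: name --argument value ..., lists and objects as JSON in quotes. play_rows: Moves the arm, as the interface text tells. Its arguments: {"type":"object","properties":{"moves":{"type":"array","items":{"type":"object","properties":{"dx":{"type":"number"},"dy":{"type":"number"},"dz":{"type":"number"},"wx":{"type":"number"},"wy":{"type":"number"},"wz":{"type":"number"},"claw":{"type":"number"}}}}},"required":["moves"]}

```bash
mkdir -p pics; cat > h.py <<'E'
import numpy as np, cv2
from rig import status, cams, ticket
def cap(n,f=None):
    c=cams.capture(n); 
    if f: cv2.imwrite('pics/'+f,c['frame'])
    return c
def ray(c,u,v):
    M=np.array(c['mtx']);R=cv2.Rodrigues(np.array(c['rvec'],float))[0];t=np.array(c['tvec'],float).ravel()
    d=np.array([(u-M[0,2])/M[0,0],(v-M[1,2])/M[1,1]]);s=d.copy()
    for _ in range(30): s=d/(1+c['k1']*(s@s))
    return -R.T@t, R.T@np.r_[s,1]
def atz(c,u,v,z):
    o,d=ray(c,u,v); return (o+d*(z-o[2])/d[2])
def proj(c,P):
    R=cv2.Rodrigues(np.array(c['rvec'],float))[0];p=R@np.asarray(P,float)+np.array(c['tvec'],float).ravel()
    s=p[:2]/p[2]; s=s*(1+c['k1']*(s@s)); M=np.array(c['mtx']); return M[0,0]*s[0]+M[0,2],M[1,1]*s[1]+M[1,2]
E
python3 - <<'E'
from h import *
import pickle
d={n:cap(n,n+'0.png') for n in('scene','top')}
pickle.dump(d,open('c0.pkl','wb'))
for n in d: print(n,ray(d[n],320,200))
o=status.observe();print(o['clock'],o['ee_pos'],o['tool_rot'],o['width'],o['ft_force'])
E
```

```text
scene (array([1.52292894, 0.12862621, 0.86306937]), array([-0.78250278, -0.09807677, -0.61488472]))
top (array([0.48537662, 0.02930581, 1.15204859]), array([ 0.0607007 , -0.01323871, -0.99811025]))
0.1 [0.23431226 0.57863964 0.24413605] [[-9.25948586e-04  3.75373381e-01  9.26873221e-01]
 [-1.91510265e-03  9.26871253e-01 -3.75374497e-01]
 [-9.99997737e-01 -2.12263484e-03 -1.39356571e-04]] 0.08551638286052539 [ 0.01197899  0.44188573 -1.07045029]
```

View pics/top0.png

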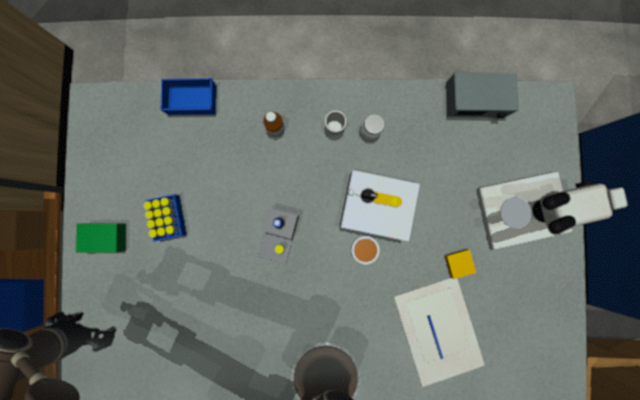

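View pics/scene0.png

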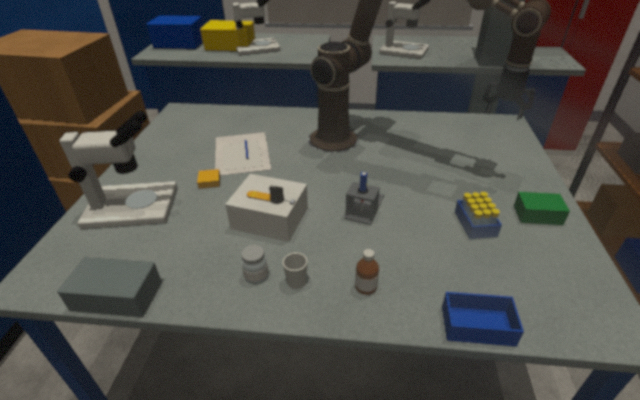

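The top view shows the incubator at about (380,205), knob (369,196), blade towards (400,201), and probe (279,223). Next I'll enlarge both views.

```bash
python3 - <<'E'
from h import *
import pickle
d=pickle.load(open('c0.pkl','rb'))
t=d['top']['frame'];s=d['scene']['frame']
# top crop x 255..425,y165..275 -> x4.7
a=cv2.resize(t[165:275,255:425],(799,517),interpolation=cv2.INTER_CUBIC)
b=cv2.resize(s[165:245,220:390],(799,376),interpolation=cv2.INTER_CUBIC)
def grid(im,u0,v0,k):
    for u in range(u0,u0+171,10): cv2.putText(im,str(u),(int((u-u0)*k),8),0,.3,(0,0,255)); im[::6,min(int((u-u0+.5)*k),798)]=(0,0,255)
    for v in range(v0,v0+111,10):
        y=int((v-v0+.5)*k)
        if y<im.shape[0]: cv2.putText(im,str(v),(0,y),0,.3,(0,0,255)); im[y,::6]=(0,0,255)
grid(a,255,165,4.7);grid(b,220,165,4.7)
cv2.imwrite('pics/a.png',a);cv2.imwrite('pics/b.png',b)
E
```

```text
(no output)
```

View pics/a.png

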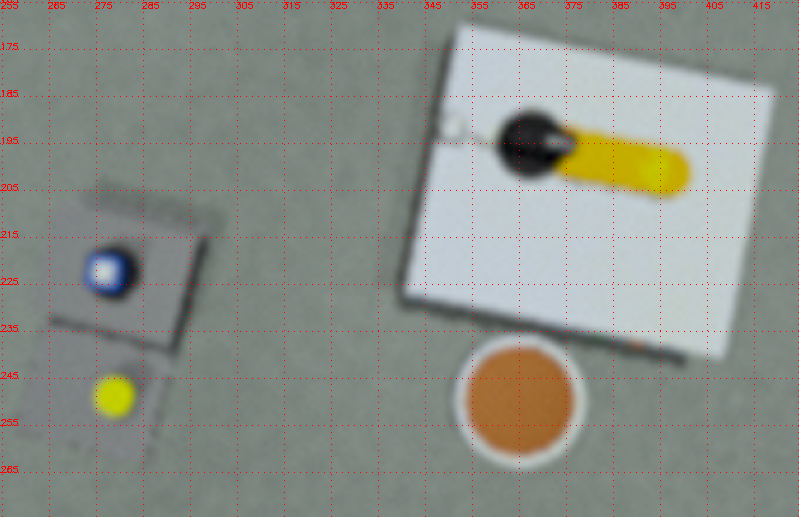

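View pics/b.png

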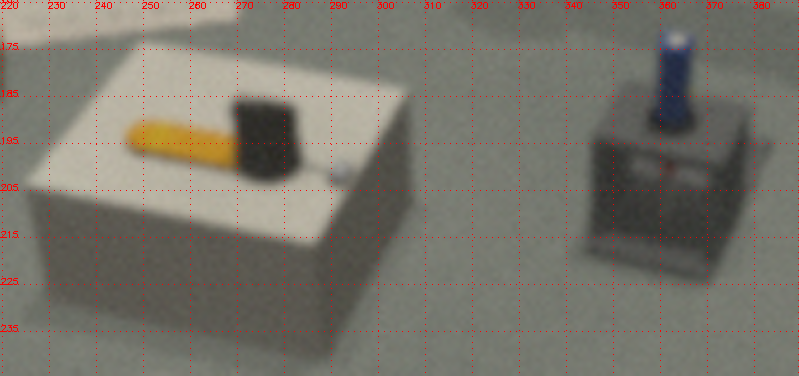

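The crops show the incubator's four top corners, blade end (396,201), handle top (277,222) and bridge edges in both views. I'll fit poses to these.

```bash
cat > fit.py <<'E'
from h import *
import pickle
from scipy.optimize import least_squares
d=pickle.load(open('c0.pkl','rb'))
def T(p): return 255+p[0]/4.7-.5,165+p[1]/4.7-.5
def S(p): return 220+p[0]/4.7-.5,165+p[1]/4.7-.5
def W(q,P):
    c,s=np.cos(q[2]),np.sin(q[2]); return np.array([q[0]+c*P[0]-s*P[1],q[1]+s*P[0]+c*P[1],P[2]])
def fit(obs,q0):
    f=lambda q:np.concatenate([np.subtract(proj(d[n],W(q,P)),uv) for n,P,uv in obs])
    r=least_squares(f,q0,loss='soft_l1'); print(np.round(r.x,4),'res',np.round(f(r.x).reshape(-1,2),1).tolist()); return r.x
E
python3 - <<'E'
from fit import *
a,b=.085,.1
C=[(a,b,.1),(a,-b,.1),(-a,-b,.1),(-a,b,.1)]
t=[(462,24),(775,90),(725,358),(402,292)]
# scene: near = +x
s=[(318,245),(28,187),(150,40),(405,92)]
ot=[('top',P,T(p)) for P,p in zip(C,t)]; os=[('scene',P,S(p)) for P,p in zip(C,s)]
q=[.5,-.1,0]
fit(ot,q);fit(os,q);q=fit(ot+os,q)
print('port',W(q,(.02,-.0425,.1)),'knob',W(q,(.02,.0425,.135)))
for n in d: print(n,'port px',proj(d[n],W(q,(.02,-.0425,.106))),'knobtop',proj(d[n],W(q,(.02,.0425,.149))))
print('blade end obs', 255+690/4.7-.5,165+178/4.7-.5)
# probe
A=[];B=[]
for n,uv in (('top',T((106,271))),('scene',S((677,40)))):
    print(n,atz(d[n],*uv,.16))
c=[(.035,.045,.095),(.035,-.045,.095),(-.035,-.045,.095),(-.035,.045,.095)]
o=[('scene',c[0],S((735,163))),('scene',c[1],S((592,135))),('scene',c[2],S((622,86))),('scene',c[3],S((752,105))),
('top',c[1],T((206,238))),('top',c[2],T((173,353))),('top',c[3],T((50,320)))]
p=atz(d['top'],*T((106,271)),.16)
fit(o,[p[0],p[1],q[2]]);
E
```

```text
[ 0.5341 -0.1602 -0.212 ] res [[-0.2, -0.1], [-0.0, 0.0], [-0.4, 0.1], [0.8, -0.0]]
[ 0.534  -0.1594 -0.2143] res [[-0.2, 0.1], [0.0, -0.4], [-0.8, 0.5], [1.4, -0.2]]
[ 0.5341 -0.1599 -0.2125] res [[-0.3, -0.1], [-0.1, 0.1], [-0.6, 0.1], [0.7, -0.0], [-0.3, 0.0], [-0.1, -0.4], [-1.0, 0.5], [1.2, -0.2]]
port [ 0.54464062 -0.20563647  0.1       ] knob [ 0.5625648  -0.12254782  0.135     ]
scene port px (np.float64(251.8798362485742), np.float64(193.3168174538657)) knobtop (np.float64(276.02346056212906), np.float64(186.85280496367108))
top port px (np.float64(396.32704370888473), np.float64(201.20698378531955)) knobtop (np.float64(369.88642907637615), np.float64(193.9874033572786))
blade end obs 401.3085106382979 202.37234042553192
top [0.48559728 0.13356964 0.16      ]
scene [0.48364693 0.13388095 0.16      ]
[ 0.4811  0.1336 -0.2237] res [[-1.9, -0.3], [0.2, 0.2], [-0.1, -1.8], [-0.5, -0.8], [-1.2, 0.2], [0.5, -0.7], [-3.5, -0.5]]
```

Emit:
play_rows --moves '[{"dx": 0.0164,"dy": -0.035,"wz": -0.06},{"dx": 0.033,"dy": -0.07,"wz": -0.14},{"dx": 0.049,"dy": -0.105,"wz": -0.23},{"dx": 0.066,"dy": -0.14,"wz": -0.32},{"dx": 0.082,"dy": -0.175,"wz": -0.41},{"dx": 0.098,"dy": -0.21,"wz": -0.5},{"dx": 0.115,"dy": -0.245,"wz": -0.59},{"dx": 0.131,"dy": -0.28,"wz": -0.68},{"dx": 0.148,"dy": -0.315,"wz": -0.77},{"dx": 0.164,"dy": -0.35,"wz": -0.86},{"dx": 0.18,"dy": -0.385,"wz": -0.95},{"dx": 0.197,"dy": -0.42,"wz": -1.04}]'

```text
invalid input at $.moves[0]: expected keys dx, dy, dz, wx, wy, wz, claw
```

Emit:
play_rows --moves '[{"dx": 0.016,"dy": -0.035,"dz": 0,"wx": 0,"wy": 0,"wz": -0.06,"claw": 0.085},{"dx": 0.033,"dy": -0.07,"dz": 0,"wx": 0,"wy": 0,"wz": -0.14,"claw": 0.085},{"dx": 0.066,"dy": -0.14,"dz": 0,"wx": 0,"wy": 0,"wz": -0.26,"claw": 0.085},{"dx": 0.082,"dy": -0.175,"dz": 0,"wx": 0,"wy": 0,"wz": -0.38,"claw": 0.085},{"dx": 0.098,"dy": -0.21,"dz": 0,"wx": 0,"wy": 0,"wz": -0.5,"claw": 0.085},{"dx": 0.115,"dy": -0.245,"dz": 0,"wx": 0,"wy": 0,"wz": -0.6,"claw": 0.085},{"dx": 0.131,"dy": -0.28,"dz": 0,"wx": 0,"wy": 0,"wz": -0.7,"claw": 0.085},{"dx": 0.148,"dy": -0.315,"dz": 0,"wx": 0,"wy": 0,"wz": -0.8,"claw": 0.085},{"dx": 0.164,"dy": -0.35,"dz": 0,"wx": 0,"wy": 0,"wz": -0.9,"claw": 0.085},{"dx": 0.18,"dy": -0.385,"dz": 0,"wx": 0,"wy": 0,"wz": -1.0,"claw": 0.085},{"dx": 0.197,"dy": -0.42,"dz": 0,"wx": 0,"wy": 0,"wz": -1.1,"claw": 0.085},{"dx": 0.197,"dy": -0.42,"dz": 0,"wx": 0,"wy": 0,"wz": -1.1,"claw": 0.085}]'

```text
clock: 1.1
ee_pos: [0.4332, 0.1547, 0.2452]
tool_rot: [[0.001, 0.997, 0.079], [-0.003, 0.079, -0.997], [-1.0, 0.001, 0.003]]
ft_force: [-0.2, -0.2, -0.1]
width: 0.0849
```

Emit:
play_rows --moves '[{"dx": 0.018,"dy": -0.038,"dz": 0,"wx": 0,"wy": 0,"wz": -0.04,"claw": 0.085},{"dx": 0.035,"dy": -0.075,"dz": 0,"wx": 0,"wy": 0,"wz": -0.1,"claw": 0.085},{"dx": 0.052,"dy": -0.112,"dz": 0,"wx": 0,"wy": 0,"wz": -0.16,"claw": 0.085},{"dx": 0.069,"dy": -0.149,"dz": 0,"wx": 0,"wy": 0,"wz": -0.22,"claw": 0.085},{"dx": 0.086,"dy": -0.186,"dz": 0,"wx": 0,"wy": 0,"wz": -0.28,"claw": 0.085},{"dx": 0.103,"dy": -0.222,"dz": 0,"wx": 0,"wy": 0,"wz": -0.3,"claw": 0.085},{"dx": 0.12,"dy": -0.259,"dz": 0,"wx": 0,"wy": 0,"wz": -0.3,"claw": 0.085},{"dx": 0.1305,"dy": -0.2815,"dz": 0,"wx": 0,"wy": 0,"wz": -0.3,"claw": 0.085},{"dx": 0.1305,"dy": -0.2815,"dz": -0.03,"wx": 0,"wy": 0,"wz": -0.3,"claw": 0.085},{"dx": 0.1305,"dy": -0.2815,"dz": -0.06,"wx": 0,"wy": 0,"wz": -0.3,"claw": 0.085},{"dx": 0.1305,"dy": -0.2815,"dz": -0.06,"wx": 0,"wy": 0,"wz": -0.3,"claw": 0.085},{"dx": 0.1305,"dy": -0.2815,"dz": -0.06,"wx": 0,"wy": 0,"wz": -0.3,"claw": 0.085}]'

```text
clock: 2.1
ee_pos: [0.56, -0.1213, 0.1829]
tool_rot: [[-0.006, 0.977, -0.212], [0.002, -0.212, -0.977], [-1.0, -0.006, -0.001]]
ft_force: [-0.5, 0.0, 0.4]
width: 0.085
```

```bash
python3 - <<'E'
from h import *
o=status.observe();print(o['clock'],o['ee_pos'],np.arctan2(o['tool_rot'][1][1],o['tool_rot'][0][1]),o['joint_pos'],o['ft_force'])
E
```

```text
2.1 [ 0.56000895 -0.12133057  0.18285237] -0.21348769661247136 [-2.89440845e-01  2.80218104e-01  1.80600794e+00  1.96585239e-04
  1.06183544e+00 -7.60473626e-02] [-0.53720008  0.03676041  0.42395212]
```

Emit:
play_rows --moves '[{"dx": 0.002,"dy": -0.001,"dz": -0.015,"wx": 0,"wy": 0,"wz": 0,"claw": 0.085},{"dx": 0.002,"dy": -0.001,"dz": -0.03,"wx": 0,"wy": 0,"wz": 0,"claw": 0.085},{"dx": 0.002,"dy": -0.001,"dz": -0.042,"wx": 0,"wy": 0,"wz": 0,"claw": 0.085},{"dx": 0.002,"dy": -0.001,"dz": -0.05,"wx": 0,"wy": 0,"wz": 0,"claw": 0.085},{"dx": 0.002,"dy": -0.001,"dz": -0.05,"wx": 0,"wy": 0,"wz": 0,"claw": 0.085},{"dx": 0.002,"dy": -0.001,"dz": -0.05,"wx": 0,"wy": 0,"wz": 0,"claw": 0.04},{"dx": 0.002,"dy": -0.001,"dz": -0.05,"wx": 0,"wy": 0,"wz": 0,"claw": 0.03},{"dx": 0.002,"dy": -0.001,"dz": -0.05,"wx": 0,"wy": 0,"wz": 0,"claw": 0.03},{"dx": 0.002,"dy": -0.001,"dz": -0.05,"wx": 0,"wy": 0,"wz": 0,"claw": 0.03},{"dx": 0.002,"dy": -0.001,"dz": -0.05,"wx": 0,"wy": 0,"wz": 0,"claw": 0.03},{"dx": 0.002,"dy": -0.001,"dz": -0.05,"wx": 0,"wy": 0,"wz": 0,"claw": 0.03},{"dx": 0.002,"dy": -0.001,"dz": -0.05,"wx": 0,"wy": 0,"wz": 0,"claw": 0.03}]'

```text
clock: 3.1
ee_pos: [0.5642, -0.1233, 0.1355]
tool_rot: [[0.0, 0.977, -0.212], [-0.0, -0.212, -0.977], [-1.0, 0.0, 0.0]]
ft_force: [0.4, -0.4, -0.5]
width: 0.0296
```

Emit:
play_rows --moves '[{"dx": -0.001,"dy": 0.001,"dz": -0.003,"wx": 0,"wy": 0,"wz": 0,"claw": 0.03},{"dx": -0.001,"dy": 0.001,"dz": -0.003,"wx": 0,"wy": 0,"wz": 0,"claw": 0.02},{"dx": -0.001,"dy": 0.001,"dz": -0.003,"wx": 0,"wy": 0,"wz": 0,"claw": 0.005},{"dx": -0.001,"dy": 0.001,"dz": -0.003,"wx": 0,"wy": 0,"wz": 0,"claw": 0.005},{"dx": -0.001,"dy": 0.001,"dz": -0.003,"wx": 0,"wy": 0,"wz": 0,"claw": 0.005},{"dx": -0.001,"dy": 0.001,"dz": -0.003,"wx": 0,"wy": 0,"wz": 0,"claw": 0.005},{"dx": -0.001,"dy": 0.001,"dz": -0.003,"wx": 0,"wy": 0,"wz": 0,"claw": 0.005}]'

```text
clock: 3.68
ee_pos: [0.5623, -0.1219, 0.1319]
tool_rot: [[-0.002, 0.977, -0.212], [0.001, -0.212, -0.977], [-1.0, -0.002, -0.0]]
ft_force: [-3.4, 0.9, 1.0]
width: 0.0126
```

```bash
python3 - <<'E'
from h import *
o=status.observe();print(o['clock'],o['ee_pos'],np.arctan2(o['tool_rot'][1][1],o['tool_rot'][0][1]),o['ft_force'],o['torque'],o['width'])
E
```

```text
3.6833 [ 0.5622809  -0.12193406  0.13189023] -0.2137991383478921 [-3.37026967  0.87092514  0.99690002] [0.10975805 0.38890002 0.13678372] 0.01258164375422549
```

Gripped on the bar with low side force. Next I'll turn it clockwise.

Emit:
play_rows --moves '[{"dx": 0,"dy": 0,"dz": 0,"wx": 0,"wy": 0,"wz": -0.1,"claw": 0.005},{"dx": 0,"dy": 0,"dz": 0,"wx": 0,"wy": 0,"wz": -0.2,"claw": 0.005},{"dx": 0,"dy": 0,"dz": 0,"wx": 0,"wy": 0,"wz": -0.3,"claw": 0.005},{"dx": 0,"dy": 0,"dz": 0,"wx": 0,"wy": 0,"wz": -0.4,"claw": 0.005},{"dx": 0,"dy": 0,"dz": 0,"wx": 0,"wy": 0,"wz": -0.5,"claw": 0.005},{"dx": 0,"dy": 0,"dz": 0,"wx": 0,"wy": 0,"wz": -0.6,"claw": 0.005},{"dx": 0,"dy": 0,"dz": 0,"wx": 0,"wy": 0,"wz": -0.7,"claw": 0.005},{"dx": 0,"dy": 0,"dz": 0,"wx": 0,"wy": 0,"wz": -0.8,"claw": 0.005},{"dx": 0,"dy": 0,"dz": 0,"wx": 0,"wy": 0,"wz": -0.9,"claw": 0.005},{"dx": 0,"dy": 0,"dz": 0,"wx": 0,"wy": 0,"wz": -1.0,"claw": 0.005},{"dx": 0,"dy": 0,"dz": 0,"wx": 0,"wy": 0,"wz": -1.1,"claw": 0.005},{"dx": 0,"dy": 0,"dz": 0,"wx": 0,"wy": 0,"wz": -1.18,"claw": 0.005}]'

```text
clock: 4.68
ee_pos: [0.563, -0.1227, 0.1319]
tool_rot: [[-0.0, 0.171, -0.985], [-0.001, -0.985, -0.171], [-1.0, 0.001, 0.0]]
ft_force: [-1.5, -1.0, -0.5]
width: 0.0132
```

Emit:
play_rows --moves '[{"dx": 0,"dy": 0,"dz": 0,"wx": 0,"wy": 0,"wz": -0.01,"claw": 0.005},{"dx": 0,"dy": 0,"dz": 0,"wx": 0,"wy": 0,"wz": -0.01,"claw": 0.005},{"dx": 0,"dy": 0,"dz": 0,"wx": 0,"wy": 0,"wz": -0.01,"claw": 0.005}]'

```text
clock: 4.93
ee_pos: [0.563, -0.1227, 0.1319]
tool_rot: [[-0.0, 0.167, -0.986], [-0.001, -0.986, -0.167], [-1.0, 0.001, 0.0]]
ft_force: [-2.1, -3.5, -1.7]
width: 0.0129
```

```bash
python3 - <<'E'
from h import *
o=status.observe();print(o['clock'],o['ee_pos'],np.arctan2(o['tool_rot'][1][1],o['tool_rot'][0][1]),o['ft_force'],o['torque'],o['width'])
E
```

```text
4.9333 [ 0.56299726 -0.12267548  0.13191715] -1.4025791937949164 [-2.09961308 -3.54176953 -1.66967815] [-0.40856031  0.16703722 -0.15923862] 0.012883289721138027
```

Emit:
play_rows --moves '[{"dx": 0,"dy": 0,"dz": 0,"wx": 0,"wy": 0,"wz": 0,"claw": 0.05},{"dx": 0,"dy": 0,"dz": 0,"wx": 0,"wy": 0,"wz": 0,"claw": 0.05},{"dx": 0,"dy": 0,"dz": 0,"wx": 0,"wy": 0,"wz": 0,"claw": 0.05},{"dx": 0,"dy": 0,"dz": 0,"wx": 0,"wy": 0,"wz": 0,"claw": 0.05},{"dx": 0,"dy": 0,"dz": 0.02,"wx": 0,"wy": 0,"wz": 0,"claw": 0.05},{"dx": 0,"dy": 0,"dz": 0.05,"wx": 0,"wy": 0,"wz": 0,"claw": 0.05},{"dx": 0,"dy": 0,"dz": 0.085,"wx": 0,"wy": 0,"wz": 0,"claw": 0.05},{"dx": -0.01,"dy": 0.03,"dz": 0.11,"wx": 0,"wy": 0,"wz": 0.1,"claw": 0.05},{"dx": -0.02,"dy": 0.065,"dz": 0.115,"wx": 0,"wy": 0,"wz": 0.22,"claw": 0.05},{"dx": -0.03,"dy": 0.1,"dz": 0.115,"wx": 0,"wy": 0,"wz": 0.34,"claw": 0.05},{"dx": -0.04,"dy": 0.135,"dz": 0.115,"wx": 0,"wy": 0,"wz": 0.46,"claw": 0.05},{"dx": -0.05,"dy": 0.17,"dz": 0.115,"wx": 0,"wy": 0,"wz": 0.58,"claw": 0.05}]'

```text
clock: 5.93
ee_pos: [0.513, 0.0493, 0.2483]
tool_rot: [[0.002, 0.683, -0.73], [0.0, -0.73, -0.683], [-1.0, 0.001, -0.002]]
ft_force: [-0.0, -0.3, -0.1]
width: 0.0499
```

Emit:
play_rows --moves '[{"dx": -0.01,"dy": 0.03,"dz": 0,"wx": 0,"wy": 0,"wz": 0.1,"claw": 0.06},{"dx": -0.02,"dy": 0.055,"dz": 0,"wx": 0,"wy": 0,"wz": 0.2,"claw": 0.06},{"dx": -0.025,"dy": 0.075,"dz": 0,"wx": 0,"wy": 0,"wz": 0.3,"claw": 0.06},{"dx": -0.0275,"dy": 0.086,"dz": 0,"wx": 0,"wy": 0,"wz": 0.4,"claw": 0.06},{"dx": -0.0275,"dy": 0.086,"dz": 0,"wx": 0,"wy": 0,"wz": 0.5,"claw": 0.06},{"dx": -0.0275,"dy": 0.086,"dz": 0,"wx": 0,"wy": 0,"wz": 0.61,"claw": 0.06},{"dx": -0.0275,"dy": 0.086,"dz": 0,"wx": 0,"wy": 0,"wz": 0.61,"claw": 0.06},{"dx": -0.0275,"dy": 0.086,"dz": 0,"wx": 0,"wy": 0,"wz": 0.61,"claw": 0.06},{"dx": -0.0275,"dy": 0.086,"dz": 0,"wx": 0,"wy": 0,"wz": 0.61,"claw": 0.06}]'

```text
clock: 6.68
ee_pos: [0.4858, 0.1338, 0.2475]
tool_rot: [[0.0, 0.977, -0.215], [0.0, -0.215, -0.977], [-1.0, 0.0, -0.0]]
ft_force: [-0.6, -0.8, 1.0]
width: 0.06
```

```bash
python3 - <<'E'
from h import *
import pickle
o=status.observe();print(o['clock'],o['ee_pos'],np.arctan2(o['tool_rot'][1][1],o['tool_rot'][0][1]),o['ft_force'],o['width'],o['joint_pos'])
d={n:cap(n) for n in('scene','top')}
pickle.dump(d,open('c1.pkl','wb'))
t=d['top']['frame'];s=d['scene']['frame']
a=cv2.resize(t[165:245,335:425],None,fx=6,fy=6,interpolation=cv2.INTER_CUBIC)
b=cv2.resize(s[140:240,220:310],None,fx=6*.8,fy=6*.8,interpolation=cv2.INTER_CUBIC)
cc=cv2.resize(s[150:240,340:390],None,fx=4.8,fy=4.8,interpolation=cv2.INTER_CUBIC)
print(a.shape,b.shape,cc.shape)
im=np.zeros((600,800,3),np.uint8)
a=a[:,:]; im=np.zeros((960,1220,3),np.uint8)
cv2.imwrite('pics/c.png',a); cv2.imwrite('pics/d.png',np.hstack([b[:432],cc[:432]]))
E
```

```text
6.6833 [0.48578196 0.13377441 0.24746814] -0.2163511508800651 [-0.56813774 -0.83844578  1.01388292] 0.059973986881865046 [1.82210791e-01 7.06792116e-02 1.91202834e+00 1.22736578e-04
 1.15840121e+00 3.98512717e-01]
(480, 540, 3) (480, 432, 3) (432, 240, 3)
```

View pics/c.png

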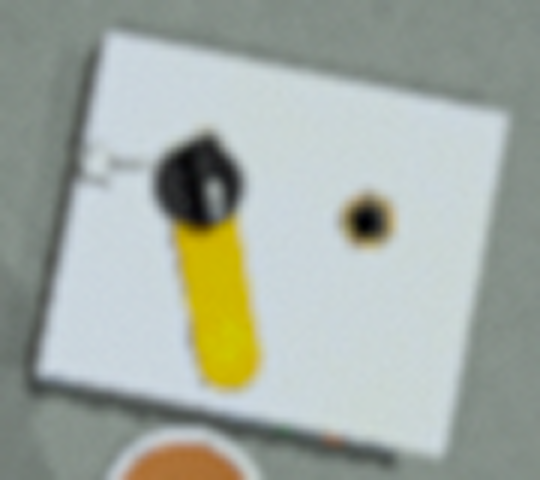

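View pics/d.png

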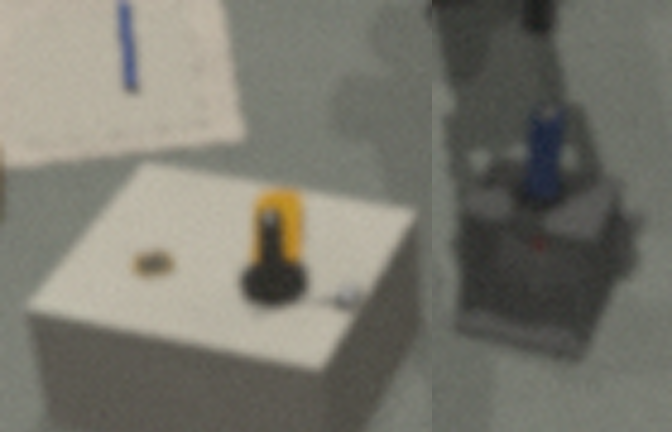

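The port is uncovered, with its centre at top px (395.7,201.2) and scene px (251.4,194.5), and the blade points away from it. Next I'll take the probe.

Emit:
play_rows --moves '[{"dx": -0.001,"dy": 0,"dz": -0.03,"wx": 0,"wy": 0,"wz": 0,"claw": 0.06},{"dx": -0.001,"dy": 0,"dz": -0.06,"wx": 0,"wy": 0,"wz": 0,"claw": 0.06},{"dx": -0.001,"dy": 0,"dz": -0.09,"wx": 0,"wy": 0,"wz": 0,"claw": 0.06},{"dx": -0.001,"dy": 0,"dz": -0.108,"wx": 0,"wy": 0,"wz": 0,"claw": 0.06},{"dx": -0.001,"dy": 0,"dz": -0.119,"wx": 0,"wy": 0,"wz": 0,"claw": 0.06},{"dx": -0.001,"dy": 0,"dz": -0.119,"wx": 0,"wy": 0,"wz": 0,"claw": 0.05},{"dx": -0.001,"dy": 0,"dz": -0.119,"wx": 0,"wy": 0,"wz": 0,"claw": 0.04},{"dx": -0.001,"dy": 0,"dz": -0.119,"wx": 0,"wy": 0,"wz": 0,"claw": 0.03},{"dx": -0.001,"dy": 0,"dz": -0.119,"wx": 0,"wy": 0,"wz": 0,"claw": 0.01},{"dx": -0.001,"dy": 0,"dz": -0.119,"wx": 0,"wy": 0,"wz": 0,"claw": 0.01},{"dx": -0.001,"dy": 0,"dz": -0.119,"wx": 0,"wy": 0,"wz": 0,"claw": 0.01},{"dx": -0.001,"dy": 0,"dz": -0.119,"wx": 0,"wy": 0,"wz": 0,"claw": 0.01}]'

```text
clock: 7.78
ee_pos: [0.4864, 0.1341, 0.1301]
tool_rot: [[0.004, 0.977, -0.212], [0.001, -0.212, -0.977], [-1.0, 0.004, -0.002]]
ft_force: [-0.1, 1.0, 6.8]
width: 0.0197
```

```bash
python3 - <<'E'
from h import *
import pickle
o=status.observe();print(o['clock'],o['ee_pos'],np.arctan2(o['tool_rot'][1][1],o['tool_rot'][0][1]),o['ft_force'],o['torque'],o['width'])
d=pickle.load(open('c1.pkl','rb'))
# port centroid: weight of deviation from white
for n,(u,v),r in(('top',(395.7,201.2),6),('scene',(251.4,194.5),6)):
    f=d[n]['frame'].astype(float).sum(2);v0,u0=round(v),round(u)
    P=f[v0-r-1:v0+r+2,u0-r-1:u0+r+2];bg=np.median(np.r_[P[0],P[-1],P[:,0],P[:,-1]])
    w=np.clip(bg-P-40,0,None);yy,xx=np.mgrid[v0-r-1:v0+r+2,u0-r-1:u0+r+2]
    m=(xx*w).sum()/w.sum(),(yy*w).sum()/w.sum();print(n,m,atz(d[n],*m,.1),atz(d[n],u,v,.1))
E
```

```text
7.7833 [0.48635058 0.13411518 0.13011926] -0.21397736027272365 [-0.12610423  0.97806037  6.84138428] [-0.03419877  0.04046653 -0.00075994] 0.01969207114972947
top (np.float64(395.70609181022036), np.float64(201.3606005196805)) [ 0.54453967 -0.2051558   0.1       ] [ 0.54500823 -0.20514624  0.1       ]
scene (np.float64(251.52523602033406), np.float64(194.61410675381265)) [ 0.54354963 -0.2077697   0.1       ] [ 0.5430085  -0.20830075  0.1       ]
```

Emit:
play_rows --moves '[{"dx": 0,"dy": 0,"dz": 0.005,"wx": 0,"wy": 0,"wz": 0,"claw": 0.01},{"dx": 0,"dy": 0,"dz": 0.015,"wx": 0,"wy": 0,"wz": 0,"claw": 0.01},{"dx": 0,"dy": 0,"dz": 0.03,"wx": 0,"wy": 0,"wz": 0,"claw": 0.01},{"dx": 0,"dy": 0,"dz": 0.045,"wx": 0,"wy": 0,"wz": 0,"claw": 0.01},{"dx": 0,"dy": 0,"dz": 0.06,"wx": 0,"wy": 0,"wz": 0,"claw": 0.01},{"dx": 0,"dy": 0,"dz": 0.075,"wx": 0,"wy": 0,"wz": 0,"claw": 0.01},{"dx": 0,"dy": 0,"dz": 0.09,"wx": 0,"wy": 0,"wz": 0,"claw": 0.01},{"dx": 0,"dy": 0,"dz": 0.105,"wx": 0,"wy": 0,"wz": 0,"claw": 0.01},{"dx": 0,"dy": 0,"dz": 0.12,"wx": 0,"wy": 0,"wz": 0,"claw": 0.01},{"dx": 0,"dy": 0,"dz": 0.135,"wx": 0,"wy": 0,"wz": 0,"claw": 0.01},{"dx": 0,"dy": 0,"dz": 0.15,"wx": 0,"wy": 0,"wz": 0,"claw": 0.01},{"dx": 0,"dy": 0,"dz": 0.15,"wx": 0,"wy": 0,"wz": 0,"claw": 0.01}]'

```text
clock: 8.78
ee_pos: [0.4863, 0.1341, 0.282]
tool_rot: [[0.006, 0.977, -0.212], [0.001, -0.212, -0.977], [-1.0, 0.006, -0.002]]
ft_force: [1.3, 0.6, -0.8]
width: 0.0199
```

Emit:
play_rows --moves '[{"dx": 0,"dy": -0.01,"dz": 0,"wx": 0,"wy": 0,"wz": 0,"claw": 0.01},{"dx": 0,"dy": -0.03,"dz": 0,"wx": 0,"wy": 0,"wz": 0,"claw": 0.01},{"dx": 0,"dy": -0.06,"dz": 0,"wx": 0,"wy": 0,"wz": 0,"claw": 0.01},{"dx": 0,"dy": -0.09,"dz": 0,"wx": 0,"wy": 0,"wz": 0,"claw": 0.01},{"dx": 0,"dy": -0.12,"dz": 0,"wx": 0,"wy": 0,"wz": 0,"claw": 0.01},{"dx": 0,"dy": -0.15,"dz": 0,"wx": 0,"wy": 0,"wz": 0,"claw": 0.01},{"dx": 0.005,"dy": -0.18,"dz": 0,"wx": 0,"wy": 0,"wz": 0,"claw": 0.01},{"dx": 0.01,"dy": -0.21,"dz": 0,"wx": 0,"wy": 0,"wz": 0,"claw": 0.01},{"dx": 0.015,"dy": -0.24,"dz": 0,"wx": 0,"wy": 0,"wz": 0,"claw": 0.01},{"dx": 0.02,"dy": -0.265,"dz": 0,"wx": 0,"wy": 0,"wz": 0,"claw": 0.01},{"dx": 0.025,"dy": -0.28,"dz": 0,"wx": 0,"wy": 0,"wz": 0,"claw": 0.01},{"dx": 0.03,"dy": -0.29,"dz": 0,"wx": 0,"wy": 0,"wz": 0,"claw": 0.01}]'

```text
clock: 9.78
ee_pos: [0.5137, -0.158, 0.2769]
tool_rot: [[-0.003, 0.977, -0.215], [0.001, -0.215, -0.977], [-1.0, -0.003, -0.0]]
ft_force: [-0.0, -0.1, 0.2]
width: 0.0194
```

Emit:
play_rows --moves '[{"dx": 0.01,"dy": -0.02,"dz": 0,"wx": 0,"wy": 0,"wz": 0,"claw": 0.01},{"dx": 0.02,"dy": -0.04,"dz": 0,"wx": 0,"wy": 0,"wz": 0,"claw": 0.01},{"dx": 0.028,"dy": -0.05,"dz": 0,"wx": 0,"wy": 0,"wz": 0,"claw": 0.01},{"dx": 0.028,"dy": -0.05,"dz": 0,"wx": 0,"wy": 0,"wz": 0,"claw": 0.01},{"dx": 0.028,"dy": -0.05,"dz": 0,"wx": 0,"wy": 0,"wz": 0,"claw": 0.01},{"dx": 0.028,"dy": -0.05,"dz": 0,"wx": 0,"wy": 0,"wz": 0,"claw": 0.01},{"dx": 0.028,"dy": -0.05,"dz": 0,"wx": 0,"wy": 0,"wz": 0,"claw": 0.01}]'

```text
clock: 10.37
ee_pos: [0.542, -0.2049, 0.2778]
tool_rot: [[-0.001, 0.977, -0.211], [0.001, -0.211, -0.977], [-1.0, -0.001, -0.001]]
ft_force: [-1.0, 0.1, -1.7]
width: 0.0192
```

```bash
python3 - <<'E'
from h import *
import pickle
o=status.observe();print(o['clock'],o['ee_pos'],np.array(o['tool_rot']).round(4).tolist(),o['ft_force'],o['width'])
d={n:cap(n) for n in('scene','top')}
pickle.dump(d,open('c2.pkl','wb'))
p=np.array(o['ee_pos'])
for n in d:
  for k in (.03,-.03,-.035,-.07,-.115): print(n,k,np.round(proj(d[n],p+[0,0,k]),1))
s=d['scene']['frame'];t=d['top']['frame']
b=cv2.resize(s[120:210,215:285],None,fx=6,fy=6,interpolation=cv2.INTER_CUBIC)
a=cv2.resize(t[165:255,365:425],None,fx=6,fy=6,interpolation=cv2.INTER_CUBIC)
im=np.hstack([b,a]);print(im.shape)
cv2.imwrite('pics/e.png',im)
E
```

```text
10.3667 [ 0.54203543 -0.20491555  0.27782234] [[-0.0013, 0.9774, -0.2113], [0.001, -0.2113, -0.9774], [-1.0, -0.0014, -0.0007]] [-1.04090322  0.13198894 -1.70607363] 0.019165861828818135
scene 0.03 [243.6 135. ]
scene -0.03 [246.4 153.5]
scene -0.035 [246.6 155. ]
scene -0.07 [248.2 165.2]
scene -0.115 [250.  177.7]
top 0.03 [415.2 197.4]
top -0.03 [408.6 199. ]
top -0.035 [408.1 199.1]
top -0.07 [404.7 200. ]
top -0.115 [400.7 201. ]
(540, 780, 3)
```

View pics/e.png

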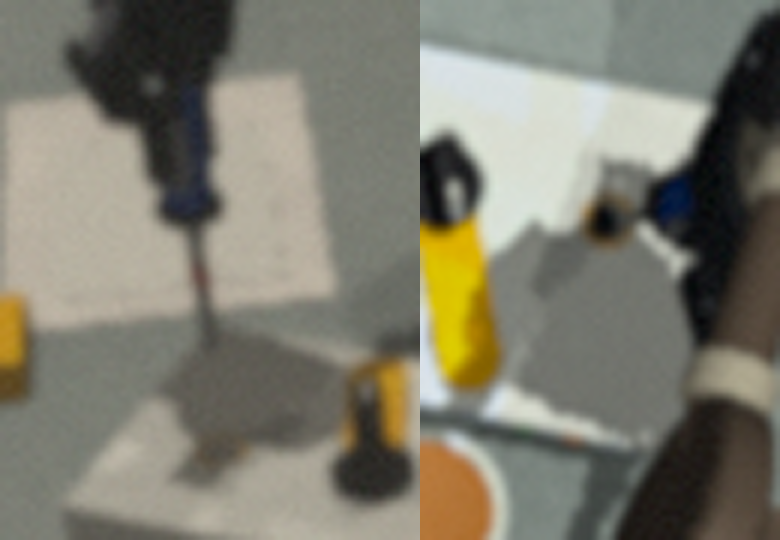

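The scene view shows the stem hanging upright, with the flange at (246.2,154), band at (248,165.3) and tip near (249.2,176.7). The knob is still open. Next I'll measure the stem axis at sub-pixel level.

```bash
cat > stem.py <<'E'
from h import *
def stem(c,p,z0=-.11,z1=-.045,n=8):
    """lateral px deviation of the stem from the vertical line through TCP p, at offsets along it (scene)"""
    g=c['frame'].astype(float).sum(2); out=[]
    for k in np.linspace(z0,z1,n):
        u,v=proj(c,p+[0,0,k]); us=u+np.arange(-7,7.01,.1)
        r=cv2.remap(g.astype(np.float32),us[None].astype(np.float32),np.full((1,us.size),v,np.float32),cv2.INTER_LINEAR)[0]
        l=np.median(r[:25]);q=np.median(r[-25:]);bg=np.linspace(l,q,us.size)
        w=np.clip(bg-r-.35*(bg-r).max(),0,None); 
        out.append((round(k,3),round((w*us).sum()/w.sum()-u,2),round((bg-r).max())))
    return out
E
python3 - <<'E'
from stem import *
import pickle
c=pickle.load(open('c2.pkl','rb'))['scene']
p=np.array([0.54203543,-0.20491555,0.27782234])
for o in stem(c,p): print(o)
print(proj(c,p+[0,.001,-.08]),proj(c,p+[0.001,0,-.08]),proj(c,p+[0,0,-.08]))
E
```

```text
(np.float64(-0.11), np.float64(0.01), 93)
(np.float64(-0.101), np.float64(0.03), 113)
(np.float64(-0.091), np.float64(-0.46), 177)
(np.float64(-0.082), np.float64(-0.32), 227)
(np.float64(-0.073), np.float64(-0.33), 257)
(np.float64(-0.064), np.float64(-0.32), 240)
(np.float64(-0.054), np.float64(-0.31), 236)
(np.float64(-0.045), np.float64(-0.41), 285)
(np.float64(248.9146687271528), np.float64(168.0171759263503)) (np.float64(248.50047074597853), np.float64(168.18803952526707)) (np.float64(248.5841007541693), np.float64(168.0013524243061))
```

```bash
python3 - <<'E'
from h import *
import pickle
d=pickle.load(open('c1.pkl','rb'))
K=np.array([.5627,-.1225])
print('foot',atz(d['top'],367.7,194.8,.108),atz(d['scene'],276.6,198.5,.108))
# disc lateral extent in scene: dark columns on rows near the disc centre
for n,(u,v) in(('scene',proj(d['scene'],[*K,.105])),('top',proj(d['top'],[*K,.108]))):
    print(n,u,v)
    g=d[n]['frame'].astype(int).sum(2)
    for r in range(round(v)-2,round(v)+4): print(r,g[r,round(u)-11:round(u)+12].tolist())
# hole profiles
for n,(u,v) in(('scene',(252,194.5)),('top',(396,201))):
    g=d[n]['frame'].astype(int).sum(2)
    print(n); 
    for r in range(round(v)-4,round(v)+5): print(r,g[r,round(u)-8:round(u)+9].tolist())
E
```

```text
foot [ 0.56338852 -0.12238913  0.108     ] [ 0.56625727 -0.12354982  0.108     ]
scene 277.24874856793247 198.58525393051465
197 [537, 535, 510, 451, 343, 226, 176, 146, 135, 142, 132, 131, 133, 149, 152, 148, 196, 285, 414, 490, 512, 523, 521]
198 [533, 533, 505, 434, 306, 195, 157, 137, 131, 137, 120, 132, 134, 145, 146, 134, 170, 269, 395, 482, 517, 517, 515]
199 [524, 526, 497, 431, 314, 209, 156, 145, 127, 135, 149, 135, 147, 124, 144, 147, 167, 268, 395, 485, 512, 520, 515]
200 [526, 521, 512, 461, 348, 228, 161, 156, 143, 134, 139, 145, 150, 145, 144, 166, 210, 294, 416, 482, 507, 515, 503]
201 [522, 522, 515, 477, 383, 280, 189, 152, 144, 129, 130, 138, 142, 147, 174, 200, 280, 362, 433, 485, 494, 477, 472]
202 [518, 516, 512, 496, 435, 351, 277, 231, 200, 172, 161, 164, 190, 211, 236, 281, 356, 409, 455, 463, 461, 446, 422]
top 367.7414028900713 195.03761276221346
193 [561, 576, 569, 459, 305, 171, 124, 107, 62, 42, 66, 113, 132, 120, 98, 89, 143, 300, 473, 593, 635, 633, 628]
194 [623, 627, 589, 444, 259, 141, 128, 116, 83, 48, 51, 104, 169, 212, 169, 102, 114, 233, 420, 57
[... 1406 characters left out ...]
, 630, 627, 617, 567, 495, 416, 337, 308, 360, 427, 502, 575, 624, 632, 628, 631]
199 [630, 630, 630, 582, 501, 383, 271, 205, 190, 239, 318, 426, 538, 608, 629, 635, 632]
200 [634, 642, 614, 541, 428, 275, 154, 92, 82, 152, 243, 371, 510, 606, 634, 631, 627]
201 [633, 637, 605, 513, 390, 224, 90, 23, 31, 104, 216, 346, 497, 601, 634, 630, 630]
202 [635, 636, 603, 511, 399, 248, 101, 3, 24, 96, 197, 335, 493, 605, 635, 631, 631]
203 [634, 635, 620, 557, 460, 311, 158, 71, 91, 146, 235, 361, 504, 605, 638, 630, 630]
204 [633, 638, 628, 603, 517, 396, 264, 214, 217, 259, 333, 435, 551, 611, 632, 632, 632]
205 [637, 637, 637, 630, 578, 498, 406, 394, 395, 415, 458, 529, 601, 627, 633, 629, 628]
```

Emit:
play_rows --moves '[{"dx": 0.0025,"dy": -0.001,"dz": -0.005,"wx": 0,"wy": 0,"wz": 0,"claw": 0.01},{"dx": 0.0025,"dy": -0.001,"dz": -0.015,"wx": 0,"wy": 0,"wz": 0,"claw": 0.01},{"dx": 0.0025,"dy": -0.001,"dz": -0.025,"wx": 0,"wy": 0,"wz": 0,"claw": 0.01},{"dx": 0.0025,"dy": -0.001,"dz": -0.035,"wx": 0,"wy": 0,"wz": 0,"claw": 0.01},{"dx": 0.0025,"dy": -0.001,"dz": -0.042,"wx": 0,"wy": 0,"wz": 0,"claw": 0.01},{"dx": 0.0025,"dy": -0.001,"dz": -0.045,"wx": 0,"wy": 0,"wz": 0,"claw": 0.01},{"dx": 0.0025,"dy": -0.001,"dz": -0.045,"wx": 0,"wy": 0,"wz": 0,"claw": 0.01},{"dx": 0.0025,"dy": -0.001,"dz": -0.045,"wx": 0,"wy": 0,"wz": 0,"claw": 0.01},{"dx": 0.0025,"dy": -0.001,"dz": -0.045,"wx": 0,"wy": 0,"wz": 0,"claw": 0.01}]'

```text
clock: 11.22
ee_pos: [0.5455, -0.2075, 0.2337]
tool_rot: [[0.001, 0.977, -0.212], [-0.0, -0.212, -0.977], [-1.0, 0.001, 0.0]]
ft_force: [-0.4, -0.5, -0.7]
width: 0.0196
```

```bash
python3 - <<'E'
from stem import *
import pickle
o=status.observe();p=np.array(o['ee_pos']);print(o['clock'],p,np.array(o['tool_rot']).round(4).tolist(),o['ft_force'],o['width'])
d={n:cap(n) for n in('scene','top')}
pickle.dump(d,open('c3.pkl','wb'))
for r in stem(d['scene'],p): print(*r)
for n in d:
  for k in (-.03,-.07,-.115): print(n,k,np.round(proj(d[n],p+[0,0,k]),1))
s=d['scene']['frame'];t=d['top']['frame']
b=cv2.resize(s[140:210,225:275],None,fx=8,fy=8,interpolation=cv2.INTER_CUBIC)
a=cv2.resize(t[170:240,375:420],None,fx=8,fy=8,interpolation=cv2.INTER_CUBIC)
cv2.imwrite('pics/f.png',np.hstack([b,a]))
E
```

```text
11.2167 [ 0.54551237 -0.20745443  0.23374011] [[0.0009, 0.9772, -0.2125], [-0.0004, -0.2125, -0.9772], [-1.0, 0.0009, 0.0002]] [-0.3870909  -0.47750329 -0.70981998] 0.019553322706305214
-0.11 -0.52 51
-0.101 -0.45 61
-0.091 -0.28 64
-0.082 -0.64 79
-0.073 -0.41 129
-0.064 0.26 132
-0.054 -0.12 118
-0.045 -0.9 231
scene -0.03 [247.2 166.9]
scene -0.07 [248.9 178.1]
scene -0.115 [250.7 190.1]
top -0.03 [405.3 198.7]
top -0.07 [401.7 199.7]
top -0.115 [397.9 200.6]
```

View pics/f.png

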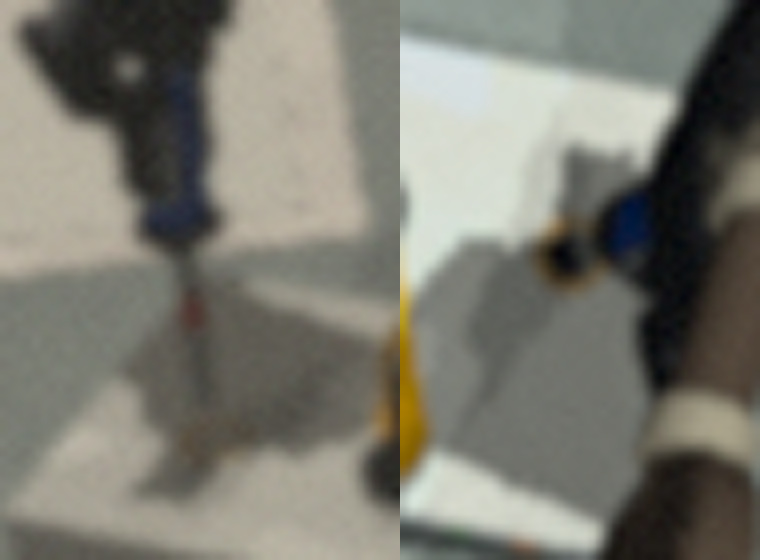

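The stem is upright, with its tip just above the port in the scene view (crop (205,415), ring at about (210,440)). I'll average pose readings over the hold to settle the sensor noise.

```bash
python3 - <<'E'
from stem import *
import pickle
P=[];F=[];G=[]
for i in range(16):
    c=cams.capture('scene');F.append(c['frame'].astype(float));P.append(status.observe()['ee_pos'])
    if i%2: G.append(cams.capture('top')['frame'].astype(float))
P=np.array(P);print(P.round(4).tolist());p=P.mean(0);print(p,P.std(0))
c['frame']=np.mean(F,0); 
for r in stem(c,np.array([.5455,-.2075,.2335])): print(*r)
g=c['frame'].sum(2).astype(int)
for v in range(180,200): print(v,g[v,240:264].tolist())
pickle.dump((c,np.mean(G,0)),open('c4.pkl','wb'))
E
```

```text
[[0.5455, -0.2074, 0.234], [0.5455, -0.2074, 0.2339], [0.5453, -0.2073, 0.2337], [0.5453, -0.2073, 0.2336], [0.5452, -0.2073, 0.2334], [0.5452, -0.2072, 0.2334], [0.5451, -0.2072, 0.2333], [0.5451, -0.2072, 0.2333], [0.5451, -0.2072, 0.2332], [0.5451, -0.2072, 0.2332], [0.5451, -0.2072, 0.2333], [0.5451, -0.2072, 0.2332], [0.5452, -0.2072, 0.2333], [0.5451, -0.2072, 0.2333], [0.5451, -0.2072, 0.2333], [0.5451, -0.2072, 0.2333]]
[ 0.54520529 -0.207245    0.23341046] [1.32384806e-04 6.91623526e-05 2.39940996e-04]
-0.11 -0.23 49
-0.101 -0.27 57
-0.091 -0.27 55
-0.082 -0.47 84
-0.073 -0.35 135
-0.064 0.25 122
-0.054 0.11 116
-0.045 -0.68 215
180 [361, 362, 358, 350, 329, 302, 274, 241, 202, 186, 208, 242, 263, 268, 271, 269, 267, 268, 269, 268, 273, 276, 283, 295]
181 [360, 360, 353, 333, 306, 284, 270, 249, 215, 201, 214, 245, 264, 268, 272, 269, 270, 267, 270, 269, 270, 267, 272, 273]
182 [361, 351, 337, 310, 287, 276, 271, 254, 232, 211, 219, 244, 264, 269, 269, 270, 272, 271, 271, 271, 271, 271, 268, 268]
183 [353, 337, 314, 291, 277, 273, 270, 259, 234, 217, 217, 241, 261, 271, 270,
[... 1345 characters left out ...]
 232, 234, 241, 237, 236, 230, 225, 232, 244, 252, 254, 253, 259, 275, 291]
195 [476, 472, 467, 459, 427, 366, 301, 256, 234, 227, 229, 237, 246, 250, 246, 251, 265, 281, 304, 309, 296, 287, 298, 317]
196 [477, 476, 471, 457, 419, 356, 292, 256, 234, 220, 222, 242, 265, 287, 299, 313, 336, 356, 377, 384, 363, 343, 348, 375]
197 [479, 475, 470, 444, 392, 328, 281, 261, 240, 226, 224, 250, 303, 347, 365, 382, 403, 424, 441, 447, 433, 418, 420, 441]
198 [477, 473, 454, 415, 356, 302, 275, 261, 248, 235, 238, 278, 345, 392, 413, 424, 444, 466, 476, 482, 477, 473, 471, 479]
199 [469, 457, 420, 368, 313, 282, 270, 259, 248, 247, 271, 319, 377, 415, 432, 450, 469, 482, 489, 490, 492, 489, 490, 489]
```

Emit:
play_rows --moves '[{"dx": -0.0008,"dy": 0.001,"dz": 0,"wx": 0,"wy": 0,"wz": 0,"claw": 0.01},{"dx": -0.0008,"dy": 0.001,"dz": -0.004,"wx": 0,"wy": 0,"wz": 0,"claw": 0.01},{"dx": -0.0008,"dy": 0.001,"dz": -0.009,"wx": 0,"wy": 0,"wz": 0,"claw": 0.01},{"dx": -0.0008,"dy": 0.001,"dz": -0.015,"wx": 0,"wy": 0,"wz": 0,"claw": 0.01},{"dx": -0.0008,"dy": 0.001,"dz": -0.021,"wx": 0,"wy": 0,"wz": 0,"claw": 0.01},{"dx": -0.0008,"dy": 0.001,"dz": -0.027,"wx": 0,"wy": 0,"wz": 0,"claw": 0.01},{"dx": -0.0008,"dy": 0.001,"dz": -0.033,"wx": 0,"wy": 0,"wz": 0,"claw": 0.01},{"dx": -0.0008,"dy": 0.001,"dz": -0.039,"wx": 0,"wy": 0,"wz": 0,"claw": 0.01},{"dx": -0.0008,"dy": 0.001,"dz": -0.045,"wx": 0,"wy": 0,"wz": 0,"claw": 0.01},{"dx": -0.0008,"dy": 0.001,"dz": -0.051,"wx": 0,"wy": 0,"wz": 0,"claw": 0.01},{"dx": -0.0008,"dy": 0.001,"dz": -0.057,"wx": 0,"wy": 0,"wz": 0,"claw": 0.01},{"dx": -0.0008,"dy": 0.001,"dz": -0.063,"wx": 0,"wy": 0,"wz": 0,"claw": 0.01}]'

```text
clock: 13.52
ee_pos: [0.5444, -0.2062, 0.1697]
tool_rot: [[-0.0, 0.977, -0.212], [-0.0, -0.212, -0.977], [-1.0, -0.0, 0.0]]
ft_force: [-0.3, -0.0, -0.6]
width: 0.0193
```

```bash
python3 - <<'E'
from stem import *
import pickle
F=[];G=[]
for i in range(20):
    c=cams.capture('scene');t=cams.capture('top')
    if i>=10: F.append(c['frame'].astype(float));G.append(t['frame'].astype(float))
o=status.observe();p=np.array(o['ee_pos']);print(o['clock'],p,np.array(o['tool_rot']).round(4).tolist(),o['ft_force'],o['width'],o['qd'])
c['frame']=np.mean(F,0);t['frame']=np.mean(G,0);pickle.dump((c,t),open('c5.pkl','wb'))
for k in (-.03,-.0325,-.05,-.07): print(k,np.round(proj(c,p+[0,0,k]),2))
g=c['frame'].sum(2).astype(int)
for v in range(183,200): print(v,g[v,240:264].tolist())
b=cv2.resize(c['frame'].astype(np.uint8)[155:210,225:275],None,fx=10,fy=10,interpolation=cv2.INTER_CUBIC)
cv2.imwrite('pics/g.png',b)
E
```

```text
15.5167 [ 0.54432709 -0.20620126  0.17028097] [[0.0, 0.9772, -0.2123], [-0.0, -0.2123, -0.9772], [-1.0, 0.0, 0.0]] [ 0.14766083 -0.03169017 -0.55308742] 0.01952929134482442 [ 2.16513833e-04  7.29126076e-04  1.10729630e-03 -2.69303917e-05
  6.45939469e-04  7.97174520e-04]
-0.03 [250.36 184.24]
-0.0325 [250.46 184.91]
-0.05 [251.16 189.53]
-0.07 [251.95 194.72]
183 [352, 336, 310, 280, 241, 195, 163, 156, 164, 169, 165, 151, 140, 143, 160, 202, 244, 265, 267, 270, 271, 271, 269, 262]
184 [338, 317, 291, 268, 236, 186, 158, 150, 152, 157, 150, 146, 137, 129, 142, 183, 230, 261, 269, 271, 269, 267, 261, 255]
185 [321, 296, 281, 263, 227, 180, 144, 132, 137, 140, 141, 137, 130, 131, 139, 184, 232, 257, 269, 267, 261, 253, 245, 242]
186 [303, 282, 272, 261, 231, 183, 148, 128, 131, 131, 132, 129, 126, 135, 161, 206, 245, 261, 263, 258, 250, 242, 238, 236]
187 [294, 280, 273, 265, 241, 208, 173, 146, 138, 133, 129, 131, 145, 165, 199, 234, 256, 262, 256, 250, 239, 237, 233, 233]
188 [325, 296, 278, 270, 263, 242, 214, 199, 179, 164, 150, 153, 181, 209, 233, 250, 255, 254, 247, 241, 237, 231
[... 686 characters left out ...]
 213, 198, 176, 178, 203, 216, 220, 224, 233, 232, 236, 235, 244, 258, 270]
195 [477, 471, 458, 418, 365, 317, 279, 244, 216, 209, 194, 175, 175, 202, 220, 223, 228, 239, 241, 239, 242, 253, 272, 290]
196 [477, 476, 470, 453, 413, 366, 308, 252, 220, 209, 197, 184, 193, 225, 251, 262, 266, 273, 275, 273, 270, 279, 291, 305]
197 [480, 478, 475, 465, 436, 387, 318, 258, 226, 215, 208, 216, 247, 289, 324, 337, 342, 351, 357, 344, 332, 331, 334, 352]
198 [478, 478, 470, 453, 414, 354, 286, 249, 234, 230, 234, 260, 311, 359, 392, 401, 408, 418, 431, 425, 412, 409, 408, 416]
199 [477, 468, 456, 421, 364, 304, 256, 238, 232, 242, 269, 316, 369, 404, 422, 428, 432, 449, 465, 473, 470, 468, 467, 471]
```

View pics/g.png

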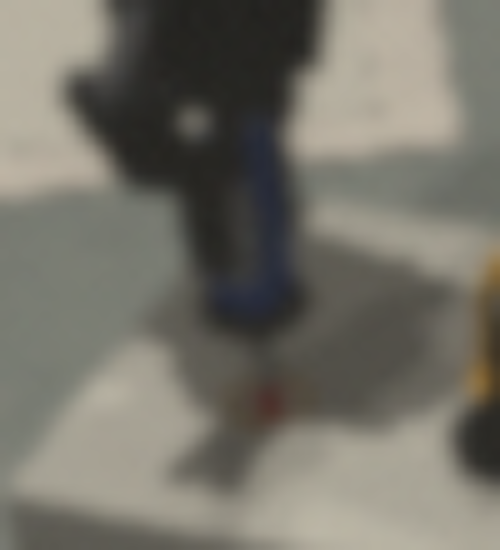

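The red band sits in the brass ring at px (251.5,194.8), and the hole was measured at (251.5,194.6). There is no contact force, and the arm is still.

```bash
python3 - <<'E'
from h import *
o=status.observe();print(o['ee_pos'],o['ft_force'],o['width']);print(ticket.hand_in())
E
```

```text
[ 0.54432709 -0.20620126  0.17028097] [ 0.14766083 -0.03169017 -0.55308742] 0.01952929134482442
the job is handed in; nothing more can be done
None
```

I turned the knob about 1.19 rad clockwise, and the pictures show the port uncovered. I then lifted the probe out of its stand, lowered it into the port, and handed the job in at about 15.5 s while still holding it there.

**Last checks that agreed:**
- **Centring:** in the scene camera the stem at rim height is at column 251.5. That matches the hole centre measured earlier, (251.5, 194.6).
- **Depth:** the red band is at row 194.8, level with the rim.
- **Tilt and grip:** the tool is within about 0.001 rad of vertical. The fingers are stopped on the handle at 19.5 mm.
- **Contact and motion:** the force reading is under 0.6 N and the arm is practically still.

**Checks that disagreed or were not made:**
- **Camera disagreement:** before correction, the two cameras placed the port 2–3 mm apart in y. After checking against the knob, I expect the probe to be centred to about 1 mm.
- **Not confirmed:** after the last descent I viewed only a crop around the port. The open knob was last seen clearly while the probe hovered above the port. I did not measure whether any bystander had moved, though none came near the path.

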